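# Open the gold easel on the guest table

### The arm

A 7-joint arm with a two-finger parallel gripper is mounted at the origin on the work surface. World frame = base frame: x ahead of the robot, y to its left, z up, the work surface at z = 0. Lengths are in m, angles in rad, forces in N, time in s.
With the tool pointing down it reaches from about 0.4 to 0.875 m from the base axis. Payload 19.3 kg.
Tool frame: the origin (TCP) lies at the very end of the fingers, on their centre line; the grasp point (between the pads) lies 19 mm behind it; z points along the fingers, y is the direction in which the jaws open and shut (so a half turn about z gives the same grasp; the last joint's range is limited). The gripper opens to 85 mm and grips with 20 to 120 N. Pads are 22 mm wide; open, the fingers measure 114 mm over their backs; the gripper's body (76 mm by 85 mm) begins 54 mm behind the grasp point. The pads swing forward as they close: fully open they stand 13 mm farther back than shut.
Start: joints at [-1.408, 0.521, -0.036, 1.599, 0.021, 1.021, -0.113], TCP at [0.144, 0.608, 0.231] pointing down, gripper open.
Joint ranges: [-2.91, 2.91], [-0.3, 2.13], [-1.5, 1.42], [0.17, 2.43], [-1.26, 4.41], [0.16, 1.93], [-2.52, 2.52]. Speed limits (rad/s): [1.89, 1.89, 2.39, 2.39, 3.01, 3.01, 3.01].

### API

Orientations are given as a 3x3 rotation matrix whose columns are the frame's x, y, z axes.
In Python, from cell import bot, optics, finish_job gives the robot as it stands.
- The arm moves only by the tool send_rows, never from a script. Its argument "increments" is a list of rows, each an object of numbers: "x", "y", "z": the shift along the tool's x, y, z in cm; "roll": the turn about the tool's z in degrees; "claw": the finger opening in cm, from 0 to 8.54. A call has 1 to 5 rows; each row is the pose to reach, as a shift and turn from the pose measured when the call began, along the tool's axes at that moment; what a row does not reach only later rows make up. A row lasts 1/8 s, in which the tool goes at most 62.5 mm and 10.7 degrees, less where a joint would pass 70% of its speed; a pose out of reach is approached as far as the arm can. A call with a gripper value outside its range is refused whole. The fingers move at their own pace and stop on an object; "newtons" is the grip in N (left out, the last holds). Time passes only in rows, so rows that repeat a pose let the fingers close. It gives the time, the measured TCP pose, the force and the opening at its end, in the units of the state.
- bot.read_state(): the state, without advancing time (a new reading comes with each control period).
- optics.capture(name): name is "scene" or "top"; returns a dict with "frame" (400x640x3 uint8, blue, green, red), "fovy" (degrees; the focal length in pixels is half the picture's height over the tangent of half this angle, whatever the lens; pixels are square), "cx", "cy" (the principal point, pixels), "eye" and "orientation" of the camera in the world. Camera axes: x right, y up, looking along -z (the intrinsics and any distortion apply to the point x, -y, -z); pixel columns grow to the right and rows downward; lengths in m; the calibration is good to about 2 mm. A picture is of the moment at which its call begins. There is no depth.
- finish_job(): hands the job in, once; it reports no verdict.
The state is a dict: "clock": time; "qpos": joint angles; "dq": joint speeds; "effort": joint torques, N m; "position": TCP position; "tcp_rot": TCP orientation; "contact_force": force on the tool from outside, world axes, zero at the start; "ft_torque": the same for the moment, N m; "finger_gap": opening from 0.0 (shut) to 1.0 (fully open).
Only numpy, scipy, OpenCV 4.12 (cv2) and the standard library are available. Lean on these libraries where they do the work, as an engineer would, in place of code of your own. Each camera call takes 0.05 s, during which the arm holds its last target. There are 200 camera calls.

### The job

On the wedding guest table two small white wooden easels lie folded flat. Take the easel with the gold metal backrest and swing that backrest up and over, past upright, until it leans back on its stop and stays open by itself, ready for a wish card. Let go of it, and leave the black backrest folded.

Things in the scene. Friction and masses are not known exactly. Their poses are not given: they have to be found in the camera images.
- gold_backrest (a joint): Angle of the gold (brass) backrest, a U of round bar, about 0.12 kg: two arms 110 mm long, 110 mm apart, joined at their free ends by a crossbar. 0 = folded, level, pointing from the hinge to the easel's front; 1.57 = straight up; 2.0 = leaning back on its stop, fully open. The hinge is nearly free: let go before upright it falls back to 0, well past upright it falls on to 2.0.
- gold_bar (a point): Middle of the gold crossbar (round, 12 mm thick, 100 mm clear between the arms); it moves with the backrest. Its y axis runs along the bar. Folded, it is 55 mm above the table, with 31 mm of free space down to the wooden base (18 mm thick). Between the arms nothing stands within 70 mm of the bar (then a ledge, 28 mm high), and nothing above it.
- gold_hinge (a point): Middle of the gold backrest's hinge line, fixed, 55 mm above the table, 110 mm from the crossbar. Its y axis is the hinge axis; its x axis points level from the easel's front to its back, where the open backrest leans. The easel (white wooden base 210 x 150 mm, two cheeks 88 mm high at the hinge, a white stop bar between them) is fixed; its front faces the robot within 25 degrees.
- black_backrest (a joint): Angle of the backrest of the other easel, the same in all but its colour, black, at 0.2 m or more to one side. 0 = folded; it must stay folded.

How it is judged:
On the way:
1. the gold backrest is carried past upright (value of joint gold_backrest above 1.6 rad), for 0.05 s.
At the end, for the whole second after the job is handed in: The gold backrest leans back open by itself, within 10 degrees of its stop (angle above 1.83 rad) and at rest; the black backrest lies folded, within 10 degrees of flat (below 0.17 rad) (value of joint gold_backrest above 1.83 rad and velocity of joint gold_backrest between -0.1 and 0.1 rad/s and value of joint black_backrest below 0.17 rad); the robot touches nothing.
It fails at once if the black backrest is raised by more than 20 degrees (value of joint black_backrest above 0.35 rad).
It also fails if it takes over 38 s, if anything falls off the work surface, if the arm or the gripper's body presses on something with over 40 N, if the wrist force passes 120 N, or if a joint passes its speed limit or range.

## Working session

There is one attempt and no reset: what is moved stays moved. The work goes in short steps, Python scripts to look and compute and a tool call to move; the robot and the scene stay as the last step left them, time stands still between calls to the robot, and variables do not carry over. Pictures are saved under pics/ and viewed, about 8 in all and at most 12, crops included, and the job is handed in when it is done.

Besides the shell and the picture viewer there is one more tool, called as name(argument=value, ...) on one line, values as JSON. send_rows: Moves the arm, as the interface text tells. Its arguments: {"type":"object","properties":{"increments":{"type":"array","items":{"type":"object","properties":{"x":{"type":"number"},"y":{"type":"number"},"z":{"type":"number"},"roll":{"type":"number"},"claw":{"type":"number"}}}},"newtons":{"type":"number"}},"required":["increments"]}

```bash
mkdir -p pics; ls; python3 - <<'E'
from cell import bot, optics
import cv2,pickle
s=bot.read_state(); print(s['clock'],s['position'],s['tcp_rot'],s['finger_gap'])
d={}
for n in('scene','top'):
    c=optics.capture(n); d[n]=c; cv2.imwrite(f'pics/{n}0.png',c['frame'])
    print(n,{k:v for k,v in c.items() if k!='frame'})
pickle.dump(d,open('d0.pkl','wb'))
E
```

```text
pics
0.0 [0.14414828 0.60779832 0.23072466] [[-9.73019907e-01  2.30721090e-01 -1.99481335e-04]
 [ 2.30721165e-01  9.73019241e-01 -1.14012865e-03]
 [-6.89525458e-05 -1.15539244e-03 -9.99999330e-01]] 0.9982698306921722
scene {'fovy': 43.8736952337875, 'cx': 322.08550212010545, 'cy': 200.53631103379834, 'eye': array([ 1.39515451, -0.05224686,  0.62776485]), 'orientation': array([[ 0.0262149 , -0.53326365,  0.84554282],
       [ 0.99945942, -0.0028062 , -0.03275667],
       [ 0.0198407 ,  0.84594445,  0.53290181]])}
top {'fovy': 42.74754933860582, 'cx': 318.1994582808469, 'cy': 200.4995580961557, 'eye': array([ 0.39854371, -0.0124341 ,  0.95602663]), 'orientation': array([[ 0.02428592,  0.9866573 , -0.16098933],
       [-0.99970183,  0.02355987, -0.00641757],
       [-0.00253905,  0.16109719,  0.98693528]])}
```

View pics/top0.png

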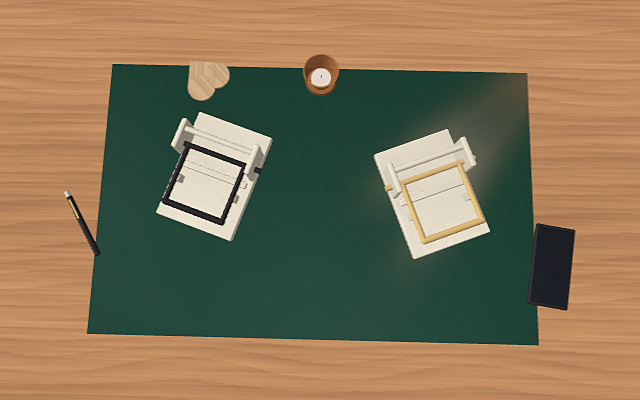

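View pics/scene0.png

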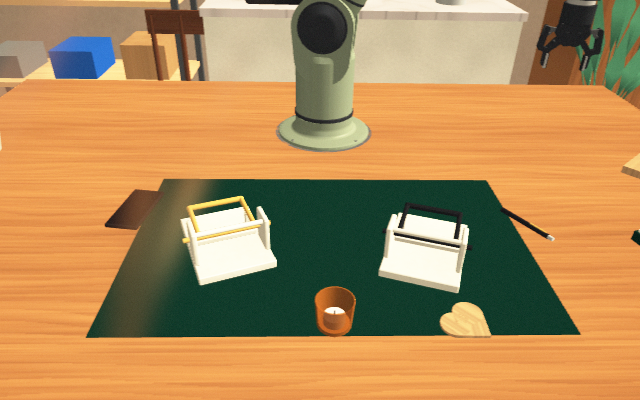

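The top view shows the gold easel on the right, with its crossbar from about (424,241) to (484,221) and its hinge near (388,188) to (470,160). The black easel is on the left. The scene view agrees: gold at (190–270, 200–240), black on the right.

```bash
cat > h.py <<'E'
import numpy as np,cv2
def ray(c,uv):
    f=200/np.tan(np.radians(c['fovy']/2)); uv=np.atleast_2d(uv).astype(float)
    d=np.c_[(uv[:,0]-c['cx'])/f,-(uv[:,1]-c['cy'])/f,-np.ones(len(uv))]
    return d@np.array(c['orientation']).T
def cast(c,uv,z):
    d=ray(c,uv); e=np.array(c['eye']); return e+d*((z-e[2])/d[:,2])[:,None]
def gold(c,box):
    h=cv2.cvtColor(c['frame'],cv2.COLOR_BGR2HSV); m=cv2.inRange(h,(14,80,110),(32,255,255))
    k=np.zeros_like(m); x0,y0,x1,y1=box; k[y0:y1,x0:x1]=m[y0:y1,x0:x1]; return k
E
python3 - <<'E'
import pickle,numpy as np,cv2
from h import *
d=pickle.load(open('d0.pkl','rb'))
c=d['top']; m=gold(c,(375,140,500,255)); v,u=np.nonzero(m); print(len(u))
P=cast(c,np.c_[u,v],.055)[:,:2].astype(np.float32)
# outer U (ignore axle stub u<396)
Q=P[u>396]; r=cv2.minAreaRect(Q); print('rect',r); print(cv2.boxPoints(r))
S=d['scene']; m2=gold(S,(175,190,280,245)); v2,u2=np.nonzero(m2); P2=cast(S,np.c_[u2,v2],.055)[:,:2].astype(np.float32)
print(len(u2),cv2.minAreaRect(P2),cv2.boxPoints(cv2.minAreaRect(P2)))
vis=np.hstack([cv2.resize(cv2.bitwise_and(c['frame'],c['frame'],mask=m)[140:260,370:500],None,fx=3,fy=3),cv2.resize(cv2.bitwise_and(S['frame'],S['frame'],mask=m2)[140:260,170:300],None,fx=3,fy=3)])
cv2.imwrite('pics/mask.png',vis)
E
```

```text
1445
rect ((0.554119884967804, -0.23923707008361816), (0.12134238332509995, 0.14827942848205566), 20.597482681274414)
[[ 0.4712447  -0.19118088]
 [ 0.5234095  -0.32998157]
 [ 0.6369951  -0.28729326]
 [ 0.5848303  -0.14849257]]
1440 ((0.5232253670692444, -0.22874951362609863), (0.20127572119235992, 0.1865607351064682), 12.527063369750977) [[ 0.40475076 -0.15951823]
 [ 0.44521588 -0.34163764]
 [ 0.64169997 -0.2979808 ]
 [ 0.60123485 -0.11586139]]
```

View pics/mask.png

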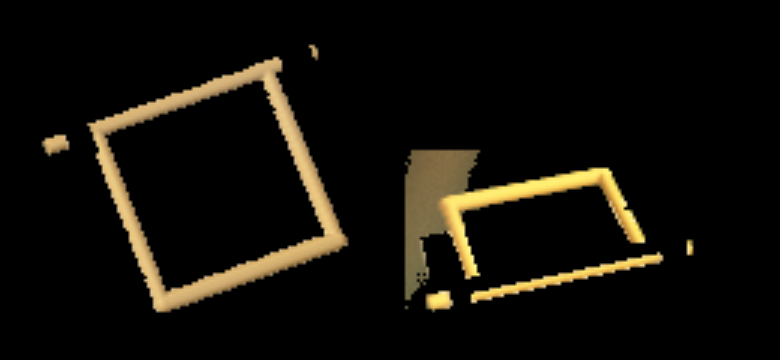

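The masks show the U and axle cleanly in both views. The stubs and mat glare skew the rectangles, so I'll keep only the largest component.

```bash
python3 - <<'E'
import pickle
from h import *
d=pickle.load(open('d0.pkl','rb')); c=d['top']; m=gold(c,(375,140,500,255))
n,l,st,_=cv2.connectedComponentsWithStats(m); i=1+np.argmax(st[1:,4]); v,u=np.nonzero(l==i)
r=cv2.minAreaRect(cast(c,np.c_[u,v],.055)[:,:2].astype(np.float32)); b=cv2.boxPoints(r); print(r,b)
o=np.array(b); o=o[np.argsort(o[:,0])]; f=o[:2].mean(0); k=o[2:].mean(0); a=(k-f)/np.linalg.norm(k-f)
bar=f+.006*a; print('bar',bar,'hinge',k-.006*a,'yaw',np.degrees(np.arctan2(a[1],a[0])))
S=d['scene']; p=cast(S,[[170+447/3,140+204/3],[170+604/3,140+173/3]],.055); print('scene corners',p,p.mean(0))
E
```

```text
((0.5500272512435913, -0.2283472716808319), (0.12134238332509995, 0.12501248717308044), 20.597482681274414) [[ 0.47124475 -0.1911809 ]
 [ 0.51522416 -0.30820197]
 [ 0.62880975 -0.26551366]
 [ 0.58483034 -0.14849257]]
bar [ 0.4988509  -0.24758062] hinge [ 0.6012036  -0.20911393] yaw 20.597475
scene corners [[ 0.51598064 -0.0243413   0.055     ]
 [ 0.47399287  0.09132208  0.055     ]] [0.49498676 0.03349039 0.055     ]
```

send_rows(increments=[{"x":-5,"y":-3,"z":-1,"roll":8,"claw":5},{"x":-10,"y":-6,"z":-1,"roll":16,"claw":5},{"x":-15,"y":-9.5,"z":-1,"roll":24,"claw":5},{"x":-20,"y":-12.5,"z":-1,"roll":32,"claw":5},{"x":-25,"y":-15.5,"z":-1,"roll":40,"claw":5}], newtons=20)

```text
clock: 0.72
position: [0.3527, 0.3978, 0.241]
tcp_rot: [[-0.593, 0.805, -0.0], [0.805, 0.593, -0.001], [-0.001, -0.001, -1.0]]
contact_force: [1.6, 1.5, -0.3]
finger_gap: 0.582
```

```bash
cat >> h.py <<'E'
def to(xyz,yaw,s):
    R=np.array(s['tcp_rot']); d=R.T@(np.array(xyz)-s['position'])*100
    cy=np.degrees(np.arctan2(R[1,1],R[0,1])); print('clock %.2f'%s['clock'],'pos',np.round(s['position'],4),'yaw %.1f'%cy,'F',np.round(s['contact_force'],1),'gap %.3f'%s['finger_gap'])
    print('inc cm',np.round(d,2),'roll %.1f'%(cy-yaw)); return d
E
python3 - <<'E'
from h import *; from cell import bot; import pickle
S=pickle.load(open('d0.pkl','rb'))['scene']; print(cast(S,[[189,208],[241.3,197.7]],.055))
s=bot.read_state(); to([.5,.2,.24],30,s); to([.499,-.2475,.2],20.6,s); print(s['qpos'])
E
```

```text
[[ 0.51713456 -0.2966148   0.055     ]
 [ 0.47573736 -0.19223261  0.055     ]]
clock 0.72 pos [0.3527 0.3978 0.241 ] yaw 36.4 F [ 1.6  1.5 -0.3] gap 0.582
inc cm [-24.66   0.12   0.11] roll 6.4
clock 0.72 pos [0.3527 0.3978 0.241 ] yaw 36.4 F [ 1.6  1.5 -0.3] gap 0.582
inc cm [-60.62 -26.52   4.15] roll 15.8
[-1.098667    0.36729632  0.1851981   1.84226602 -0.08150168  0.940241
 -0.24207346]
```

send_rows(increments=[{"x":-6,"y":0,"z":0,"roll":3,"claw":5},{"x":-12,"y":0,"z":0,"roll":6,"claw":5},{"x":-18,"y":-1,"z":0,"roll":9,"claw":5},{"x":-24,"y":-2,"z":0,"roll":12,"claw":5},{"x":-29,"y":-4.5,"z":0,"roll":16,"claw":5}])

```text
clock: 1.35
position: [0.4895, 0.1356, 0.241]
tcp_rot: [[-0.346, 0.938, -0.0], [0.938, 0.346, -0.001], [-0.001, -0.0, -1.0]]
contact_force: [1.3, -0.4, -0.7]
finger_gap: 0.584
```

```bash
python3 - <<'E'
from h import *; from cell import bot
s=bot.read_state(); to([.498,-.246,.2],20.6,s); print(s['qpos'])
E
```

```text
clock 1.35 pos [0.4895 0.1356 0.241 ] yaw 20.3 F [ 1.3 -0.4 -0.7] gap 0.584
inc cm [-36.09 -12.4    4.15] roll -0.3
[-0.6550878   0.33918491  0.34253261  1.90639201 -0.13946862  0.91949029
  0.10768425]
```

send_rows(increments=[{"x":-5,"y":-2,"z":0,"roll":0,"claw":5},{"x":-10,"y":-4,"z":0,"roll":0,"claw":5},{"x":-15,"y":-5.5,"z":0,"roll":0,"claw":5},{"x":-20,"y":-7,"z":0,"roll":0,"claw":5},{"x":-25,"y":-8.5,"z":0,"roll":0,"claw":5}])

```text
clock: 1.98
position: [0.4961, -0.13, 0.2413]
tcp_rot: [[-0.346, 0.938, -0.0], [0.938, 0.346, -0.001], [-0.001, -0.0, -1.0]]
contact_force: [0.6, -0.6, 0.8]
finger_gap: 0.585
```

```bash
python3 - <<'E'
from h import *; from cell import bot
s=bot.read_state(); to([.498,-.246,.12],20.6,s); print(s['qpos'])
E
```

```text
clock 1.98 pos [ 0.4961 -0.13    0.2413] yaw 20.3 F [ 0.6 -0.6  0.8] gap 0.585
inc cm [-10.94  -3.83  12.15] roll -0.3
[-0.19133234  0.35637555  0.42936012  1.89770293 -0.18141604  0.92524392
  0.67756887]
```

send_rows(increments=[{"x":-4,"y":-1.5,"z":2,"roll":0,"claw":5},{"x":-8,"y":-2.8,"z":4,"roll":0,"claw":5},{"x":-10.9,"y":-3.8,"z":8,"roll":0,"claw":5},{"x":-10.9,"y":-3.8,"z":12,"roll":0,"claw":5},{"x":-10.9,"y":-3.8,"z":12,"roll":0,"claw":5}])

```text
clock: 2.6
position: [0.4966, -0.2451, 0.1193]
tcp_rot: [[-0.346, 0.938, -0.005], [0.938, 0.346, 0.0], [0.002, -0.004, -1.0]]
contact_force: [-0.6, -0.2, 0.7]
finger_gap: 0.588
```

```bash
python3 - <<'E'
from h import *; from cell import bot,optics
s=bot.read_state(); to([.498,-.246,.036],20.6,s); print(s['qpos'])
t=optics.capture('top')['frame'][120:280,360:520]; q=optics.capture('scene')['frame'][120:280,150:310]
cv2.imwrite('pics/a.png',np.hstack([cv2.resize(t,None,fx=2.5,fy=2.5),cv2.resize(q,None,fx=2.5,fy=2.5)]))
E
```

```text
clock 2.60 pos [ 0.4966 -0.2451  0.1193] yaw 20.2 F [-0.6 -0.2  0.7] gap 0.588
inc cm [-0.15  0.14  8.33] roll -0.4
[ 0.09093036  0.59335642  0.36519736  1.89642869 -0.30852317  0.71142235
  0.98883554]
```

View pics/a.png

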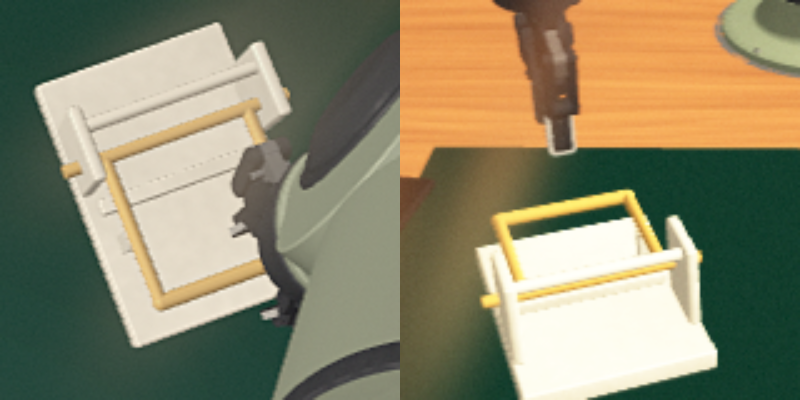

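The gripper straddles the bar line (fingertip at about (562,150) in the scene crop, above the bar at (563,205)), so I'm descending.

send_rows(increments=[{"x":-0.15,"y":0.15,"z":3,"roll":0,"claw":5},{"x":-0.15,"y":0.15,"z":6,"roll":0,"claw":5},{"x":-0.15,"y":0.15,"z":8.3,"roll":0,"claw":5},{"x":-0.15,"y":0.15,"z":8.3,"roll":0,"claw":3},{"x":-0.15,"y":0.15,"z":8.3,"roll":0,"claw":2.5}])

```text
clock: 3.32
position: [0.5014, -0.2466, 0.0412]
tcp_rot: [[-0.347, 0.938, 0.002], [0.938, 0.347, -0.002], [-0.003, 0.001, -1.0]]
contact_force: [0.2, 0.1, 1.3]
finger_gap: 0.297
```

send_rows(increments=[{"claw":1},{"claw":0.5},{"claw":0.5},{"claw":0.5}])

```text
validation failed for argument at $.in...
```

```bash
python3 - <<'E'
from h import *; from cell import bot,optics
s=bot.read_state(); to([.498,-.246,.036],20.6,s); print(s['qpos'])
H=np.array([.6015,-.209,.055]); a=np.array([.936,.352,0]); 
p=s['position']; g=np.array([p[0],p[1],p[2]+.019]); print('grasp rel hinge along a',(g-H)@a, 'lateral',(g-H)@[-.352,.936,0],'z',g[2])
L=.11
for th in np.arange(0,2.01,.1): print('%.1f'%th,'y %.2f z %.2f'%(100*L*(1-np.cos(th)),-100*L*np.sin(th)))
E
```

```text
clock 3.33 pos [ 0.5014 -0.2466  0.0412] yaw 20.3 F [0.2 0.1 1.3] gap 0.297
inc cm [ 0.18 -0.3   0.51] roll -0.3
[ 0.14315507  0.71835098  0.29391976  1.91930835 -0.36911544  0.55350187
  1.03898852]
grasp rel hinge along a -0.10693370662515625 lateral 1.248724477068354e-05 z 0.060155880479489596
0.0 y 0.00 z -0.00
0.1 y 0.05 z -1.10
0.2 y 0.22 z -2.19
0.3 y 0.49 z -3.25
0.4 y 0.87 z -4.28
0.5 y 1.35 z -5.27
0.6 y 1.92 z -6.21
0.7 y 2.59 z -7.09
0.8 y 3.34 z -7.89
0.9 y 4.16 z -8.62
1.0 y 5.06 z -9.26
1.1 y 6.01 z -9.80
1.2 y 7.01 z -10.25
1.3 y 8.06 z -10.60
1.4 y 9.13 z -10.84
1.5 y 10.22 z -10.97
1.6 y 11.32 z -11.00
1.7 y 12.42 z -10.91
1.8 y 13.50 z -10.71
1.9 y 14.56 z -10.41
2.0 y 15.58 z -10.00
```

send_rows(increments=[{"x":0.1,"y":-0.3,"z":0.5,"roll":0,"claw":2.2},{"x":0.1,"y":-0.3,"z":0.5,"roll":0,"claw":0.5},{"x":0.1,"y":-0.3,"z":0.5,"roll":0,"claw":0.5},{"x":0.1,"y":-0.3,"z":0.5,"roll":0,"claw":0.5},{"x":0.1,"y":-0.3,"z":0.5,"roll":0,"claw":0.5}], newtons=20)

```text
clock: 3.95
position: [0.4993, -0.2465, 0.0368]
tcp_rot: [[-0.348, 0.938, 0.004], [0.938, 0.348, -0.002], [-0.003, 0.003, -1.0]]
contact_force: [4.1, 2.9, 2.8]
finger_gap: 0.13
```

```bash
python3 - <<'E'
from h import *; from cell import bot,optics
s=bot.read_state(); to([.498,-.246,.036],20.6,s)
E
```

```text
clock 3.95 pos [ 0.4993 -0.2465  0.0368] yaw 20.3 F [4.1 2.9 2.8] gap 0.130
inc cm [ 0.09 -0.1   0.08] roll -0.3
```

Gripped: the opening is about 11 mm on the 12 mm bar. Starting the arc.

send_rows(increments=[{"x":0,"y":0.05,"z":-1.1,"roll":0,"claw":0.5},{"x":0,"y":0.2,"z":-2.2,"roll":0,"claw":0.5},{"x":0,"y":0.5,"z":-3.25,"roll":0,"claw":0.5},{"x":0,"y":0.9,"z":-4.3,"roll":0,"claw":0.5},{"x":0,"y":1.35,"z":-5.3,"roll":0,"claw":0.5}])

```text
clock: 4.58
position: [0.5111, -0.2419, 0.0905]
tcp_rot: [[-0.347, 0.938, 0.003], [0.938, 0.347, -0.002], [-0.003, 0.002, -1.0]]
contact_force: [-2.8, -2.2, 0.7]
finger_gap: 0.126
```

```bash
cat >> h.py <<'E'
def arc(s,L=.11):
    H=np.array([.6015,-.209,.055]); a=np.array([.936,.352,0]); p=s['position']; g=np.array(p)+[0,0,.019]-H
    x=g@a; print('x %.4f z %.4f r %.4f ang %.3f'%(x,g[2],np.hypot(x,g[2]),np.arctan2(g[2],-x)))
    th0=np.arctan2(g[2],-x)
    for th in [*np.arange(th0+.1,th0+.61,.1),1.85,1.95]: to(H+a*(-L*np.cos(th))+[0,0,L*np.sin(th)-.019],20.4,s) if 0 else print('%.2f'%th,np.round(np.array(s['tcp_rot']).T@(H+a*(-L*np.cos(th))+[0,0,L*np.sin(th)-.019]-p)*100,2))
    print(s['clock'],np.round(s['contact_force'],1),s['finger_gap'])
E
python3 - <<'E'
from h import *; from cell import bot,optics
arc(bot.read_state())
t=optics.capture('top')['frame'][120:280,360:520]; q=optics.capture('scene')['frame'][120:280,150:310]
cv2.imwrite('pics/b.png',np.hstack([cv2.resize(t,None,fx=2.5,fy=2.5),cv2.resize(q,None,fx=2.5,fy=2.5)]))
E
```

```text
x -0.0962 z 0.0545 r 0.1105 ang 0.516
0.62 [-0.1   0.64 -0.9 ]
0.72 [-0.1   1.32 -1.76]
0.82 [-0.1   2.08 -2.55]
0.92 [-0.1   2.92 -3.27]
1.02 [-0.09  3.83 -3.89]
1.12 [-0.09  4.79 -4.42]
1.85 [-0.05 12.66 -5.1 ]
1.95 [-0.04 13.7  -4.74]
4.575 [-2.8 -2.2  0.7] 0.12585938834398486
```

View pics/b.png

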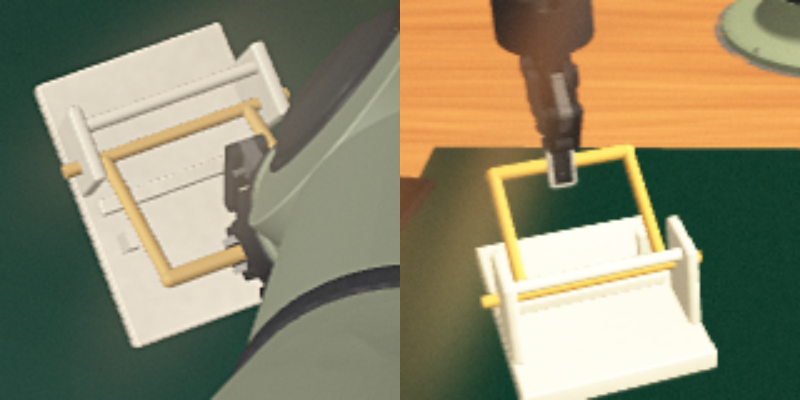

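The bar is held mid-span (fingertip at (562,170) in the scene crop) and the gold backrest is rising. Carrying on.

send_rows(increments=[{"x":0,"y":0.65,"z":-0.9,"roll":0,"claw":0.5},{"x":0,"y":1.3,"z":-1.75,"roll":0,"claw":0.5},{"x":0,"y":2.1,"z":-2.55,"roll":0,"claw":0.5},{"x":0,"y":2.9,"z":-3.25,"roll":0,"claw":0.5},{"x":0,"y":3.8,"z":-3.9,"roll":0,"claw":0.5}])

```text
clock: 5.3
position: [0.5454, -0.2289, 0.1311]
tcp_rot: [[-0.346, 0.938, 0.0], [0.938, 0.346, -0.002], [-0.002, -0.0, -1.0]]
contact_force: [-11.2, 1.9, 12.1]
finger_gap: 0.126
```

```bash
python3 - <<'E'
from h import *; from cell import bot
arc(bot.read_state())
E
```

```text
x -0.0595 z 0.0951 r 0.1122 ang 1.012
1.11 [-0.1   1.08 -0.35]
1.21 [-0.1   2.08 -0.79]
1.31 [-0.09  3.13 -1.12]
1.41 [-0.09  4.21 -1.35]
1.51 [-0.08  5.3  -1.47]
1.61 [-0.07  6.4  -1.48]
1.85 [-0.06  8.98 -1.07]
1.95 [-0.05 10.02 -0.71]
5.3 [-11.2   1.9  12.1] 0.12579644535496787
```

send_rows(increments=[{"x":0,"y":1.1,"z":-0.4,"roll":0,"claw":0.5},{"x":0,"y":2.1,"z":-0.8,"roll":0,"claw":0.5},{"x":0,"y":3.1,"z":-1.1,"roll":0,"claw":0.5},{"x":0,"y":4.2,"z":-1.35,"roll":0,"claw":0.5},{"x":0,"y":5.3,"z":-1.5,"roll":0,"claw":0.5}])

```text
clock: 5.92
position: [0.5954, -0.2096, 0.1467]
tcp_rot: [[-0.347, 0.938, -0.0], [0.938, 0.347, -0.001], [-0.001, -0.0, -1.0]]
contact_force: [-2.8, 2.3, 0.1]
finger_gap: 0.131
```

```bash
python3 - <<'E'
from h import *; from cell import bot
arc(bot.read_state())
E
```

```text
x -0.0060 z 0.1107 r 0.1109 ang 1.517
1.62 [-0.15  1.11  0.08]
1.72 [-0.14  2.2   0.19]
1.82 [-0.14  3.28  0.4 ]
1.92 [-0.13  4.33  0.72]
2.02 [-0.12  5.34  1.14]
2.12 [-0.12  6.31  1.67]
1.85 [-0.13  3.63  0.49]
1.95 [-0.13  4.67  0.85]
5.925 [-2.8  2.3  0.1] 0.13127835484448414
```

send_rows(increments=[{"x":0,"y":1.1,"z":0.05,"roll":0,"claw":0.5},{"x":0,"y":2.2,"z":0.2,"roll":0,"claw":0.5},{"x":0,"y":3.3,"z":0.4,"roll":0,"claw":0.5},{"x":0,"y":4.2,"z":0.7,"roll":0,"claw":0.5},{"x":0,"y":4.2,"z":0.7,"roll":0,"claw":0.5}])

```text
clock: 6.55
position: [0.6354, -0.1944, 0.1392]
tcp_rot: [[-0.347, 0.938, -0.0], [0.938, 0.347, -0.0], [-0.0, -0.0, -1.0]]
contact_force: [-1.9, 7.4, 3.2]
finger_gap: 0.129
```

```bash
python3 - <<'E'
from h import *; from cell import bot,optics
arc(bot.read_state())
t=optics.capture('top')['frame'][120:280,360:520]; q=optics.capture('scene')['frame'][120:280,150:310]
cv2.imwrite('pics/c.png',np.hstack([cv2.resize(t,None,fx=2.5,fy=2.5),cv2.resize(q,None,fx=2.5,fy=2.5)]))
E
```

```text
x 0.0368 z 0.1032 r 0.1096 ang 1.914
2.01 [-0.17  1.03  0.38]
2.11 [-0.16  2.    0.9 ]
2.21 [-0.16  2.91  1.52]
2.31 [-0.16  3.76  2.22]
2.41 [-0.15  4.53  3.  ]
2.51 [-0.15  5.22  3.86]
1.85 [-0.18 -0.65 -0.25]
1.95 [-0.17  0.39  0.1 ]
6.55 [-1.9  7.4  3.2] 0.12944276370469832
```

View pics/c.png

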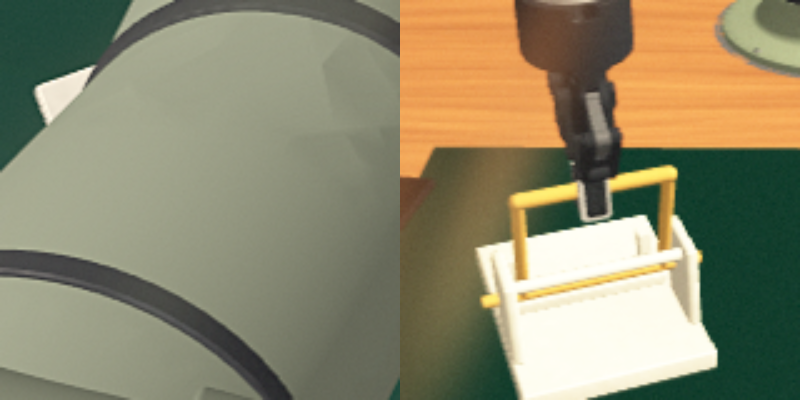

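The backrest is past upright at about 1.91 rad and still held at the bar middle (fingertip (594,200) in the crop). I'll open to 4 cm, then lift.

send_rows(increments=[{"x":0,"y":0.3,"z":0,"roll":0,"claw":2.5},{"x":0,"y":0.3,"z":0,"roll":0,"claw":4.5},{"x":0,"y":0.3,"z":0,"roll":0,"claw":5.5},{"x":0,"y":0.3,"z":0,"roll":0,"claw":5.5},{"x":0,"y":0.3,"z":0,"roll":0,"claw":5.5}])

```text
clock: 7.28
position: [0.6375, -0.1937, 0.1395]
tcp_rot: [[-0.347, 0.938, -0.0], [0.938, 0.347, -0.0], [-0.0, -0.0, -1.0]]
contact_force: [-0.9, -0.4, 0.3]
finger_gap: 0.648
```

send_rows(increments=[{"x":0,"y":0,"z":-1.5,"roll":0,"claw":5.5},{"x":0,"y":0,"z":-3.5,"roll":0,"claw":5.5},{"x":0,"y":0,"z":-6,"roll":0,"claw":5.5},{"x":0,"y":0,"z":-9,"roll":0,"claw":5.5},{"x":0,"y":0,"z":-12,"roll":0,"claw":5.5}])

```text
clock: 7.9
position: [0.6376, -0.1938, 0.2622]
tcp_rot: [[-0.347, 0.938, 0.001], [0.938, 0.347, -0.001], [-0.001, 0.001, -1.0]]
contact_force: [-0.0, -0.3, 0.2]
finger_gap: 0.646
```

send_rows(increments=[{"x":0,"y":-4,"z":-2,"roll":0,"claw":5.5},{"x":0,"y":-8,"z":-2,"roll":0,"claw":5.5},{"x":0,"y":-12,"z":-2,"roll":0,"claw":5.5},{"x":0,"y":-12,"z":-2,"roll":0,"claw":5.5},{"x":0,"y":-12,"z":-2,"roll":0,"claw":5.5}])

```text
clock: 8.52
position: [0.5256, -0.2352, 0.2833]
tcp_rot: [[-0.347, 0.938, 0.003], [0.938, 0.347, -0.001], [-0.002, 0.002, -1.0]]
contact_force: [-0.6, 0.9, -0.2]
finger_gap: 0.644
```

```bash
python3 - <<'E'
from h import *; from cell import bot,optics
s=bot.read_state(); print(s['clock'],s['position'],s['contact_force'],s['finger_gap'],np.abs(s['dq']).max())
q=optics.capture('scene'); cv2.imwrite('pics/e.png',q['frame'][100:340,100:520])
E
```

```text
8.525 [ 0.52561628 -0.23521589  0.28329217] [-0.59078161  0.85291938 -0.2275444 ] 0.6443011916844685 0.019239308322703996
```

View pics/e.png

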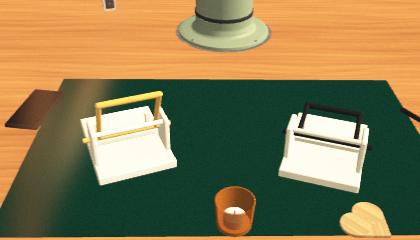

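The gold backrest stands open at (97–162, 94–107) with the gripper clear, and black is still folded at (333,108). I'll check the open angle numerically, then hand in.

```bash
python3 - <<'E'
from h import *; from cell import bot,optics,finish_job
c=optics.capture('scene'); m=gold(c,(180,185,275,220))
n,l,st,_=cv2.connectedComponentsWithStats(m); i=1+np.argmax(st[1:,4]); v,u=np.nonzero(l==i)
um=(u.min()+u.max())/2; vm=np.mean(v[(abs(u-um)<4)&(v<215)]); print(um,vm,u.min(),u.max())
H=np.array([.6015,-.209,.055]); y=np.array([-.352,.936,0]); a=np.array([.936,.352,0])
d=ray(c,[[um,vm]])[0]; e=np.array(c['eye']); p=e+d*((H-e)@y/(d@y))-H
print('x,z',p@a,p[2],'r',np.hypot(p@a,p[2]),'ang',np.arctan2(p[2],-(p@a)))
for th in (1.7,1.9,2.0):
    w=H-a*.11*np.cos(th)+[0,0,.11*np.sin(th)]; q=np.array(c['orientation']).T@(w-e); f=200/np.tan(np.radians(c['fovy']/2)); print(th,c['cx']-f*q[0]/q[2],c['cy']+f*q[1]/q[2])
E
```

```text
221.0 200.71428571428572 180 262
x,z -0.015187206517642436 0.06256256063527182 r 0.06437954050046944 ang 1.332650559117492
1.7 222.2470953200576 187.1412938097189
1.9 225.11695569468503 195.2729771849799
2.0 226.59823903137874 200.0523566298212
```

The automatic midpoint was pulled left by mat glare in the mask (r = 64 mm instead of 110), so I'm rejecting that angle. The bar in the picture has its ends at about (197,207) and (262,194), so its middle is near row 200–201. The predicted rows are 200.1 at 2.0 rad and 195.3 at 1.9 rad, so it is on its stop.

```bash
python3 -c "
from cell import finish_job; print(finish_job())"
```

```text
the job is handed in; nothing more can be done
None
```

I swung the gold backrest up and over until it leaned back on its stop, then let go, and handed the job in at about 8.6 s of the 38 s allowed. I gripped the crossbar at its middle with 20 N, carried it to about 1.91 rad, opened the fingers, then lifted clear and backed away.

- **Gold backrest:** in the last picture it stands open. Its bar lies on pixel row 200–201, where 2.0 rad predicts 200.1 and 1.9 rad predicts 195.3.
- **Black backrest:** it still looked folded in the last picture. I did not measure its angle.
- **Robot:** the gripper is about 14 cm clear of the easel. The remaining force reading is about 1 N, the same as sensor noise.
- **Check that failed:** my automatic angle estimate gave 1.33 rad at a radius of 64 mm instead of 110 mm. The colour mask had picked up mat glare, so I rejected it and used the row comparison, which I read off the picture by eye.

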